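# Unwind the tablet press and take out its cup

### The arm

A 6-joint arm with a two-finger parallel gripper is mounted at the origin on the work surface. World frame = base frame: x ahead of the robot, y to its left, z up, the work surface at z = 0. Lengths are in m, angles in degrees, forces in N, time in s.
With the tool pointing down it reaches from about 0.275 to 0.875 m from the base axis. Payload 12.5 kg.
Tool frame: the origin (TCP) lies midway between the tips of the shut fingers; the grasp point (between the pads) lies 19 mm behind it; y points along the fingers, z is the direction in which the jaws open and shut, and the axes are right-handed (so a half turn about y gives the same grasp; the last joint's range is limited). The gripper opens to 85 mm and grips with 20 to 120 N. Pads are 22 mm wide; open, the fingers measure 114 mm over their backs; the gripper's body (76 mm by 85 mm) begins 54 mm behind the grasp point. The pads swing forward as they close: fully open they stand 13 mm farther back than shut.
Start: joints at [61.73, 20.094, 94.641, -0, 65.266, -4.847], TCP at [0.219, 0.505, 0.231] pointing down, gripper open.
Joint ranges: [-157.81, 157.81], [-45, 120.19], [0.68, 151.7], [-89.99, 269.99], [4.06, 180], [-164.3, 164.3]. Speed limits (degrees/s): [127.2, 127.2, 159.86, 180, 180, 180].

### API

Orientations are given as a 3x3 rotation matrix whose columns are the frame's x, y, z axes.
In Python, from plant import robot, vision, models gives the robot as it stands.
- The arm moves only by the tool servo_tool, never from a script. Its argument "moves" is one flat list of numbers, 7 for each row, row after row: the shift along the tool's x, y, z in m, then the turn, a rotation vector about the tool's x, y, z in rad, then the finger opening in m, from 0 to 0.0854. In form: [tx, ty, tz, ax, ay, az, fingers, tx, ty, tz, ax, ay, az, fingers, ...]. A call has 1 to 20 rows; each row shifts and turns the commanded pose from where the row before left it, along the tool's axes as they then stand; what a row does not reach is not made up. A row lasts 1/10 s, in which the tool goes at most 50 mm and 8.59 degrees, less where a joint would pass 70% of its speed; a pose out of reach is approached as far as the arm can. A call with a gripper value outside its range is refused whole. The fingers move at their own pace and stop on an object; "newtons" is the grip in N (left out, the last holds). Time passes only in rows, so rows that do not move let the fingers close. It gives the time, the measured TCP pose, the force and the opening at its end, in the units of the state.
- robot.state(): the state, without advancing time (a new reading comes with each control period).
- vision.camera(name): name is "scene" or "top" or "wrist"; returns (picture, depth): 384x512x3 uint8, red, green, blue; 384x512 float32, m along the optical axis (not along the pixel's ray), 0 where there is no reading.
- vision.camera_model(name): a dict with "fx", "fy", "cx", "cy" (pixels), "k1" (the pictures are not rectified: a ray, as slopes to the right and down, at radius r is drawn at 1 + k1 r^2 times it, then the intrinsics apply), "world_from_camera" (4x4, takes a point from camera to world coordinates). Camera axes: x right, y up, looking along -z (the intrinsics and any distortion apply to the point x, -y, -z); pixel columns grow to the right and rows downward; lengths in m; the calibration is good to about 2 mm. A picture is of the moment at which its call begins: read the wrist's pose just before it. camera_model takes no time and is no camera call; for the wrist camera it gives the pose at the moment of the call.
- robot.close_job(): hands the job in, once; it reports no verdict.
Trained networks look in the newest picture that a camera, given by its name, has taken for a name from the list of things; names that differ only in an ending like _2 or _b are one class to them, and where a whole thing is asked for, a point or a joint stands for the part that bears it (a point fixed in the world has none). Each returns a list of dicts, best first, with "confidence" (0 to 1); they miss things now and then, are a little off and sometimes report something else, mostly with a low value. They report only what shows in the picture. A call takes as long as a camera call. They do not tell look-alikes from the thing itself.
- models.look_for(camera, thing): "extent" ([left, top, right, bottom] in pixels, round what is visible of it).
The state is a dict: "time": time; "joint_pos": joint angles; "joint_velocities": joint speeds; "effort": joint torques, N m; "ee_pos": TCP position; "orientation": TCP orientation; "ft_force": force on the tool from outside, world axes, zero at the start; "wrist_torque": the same for the moment, N m; "width": finger opening in m.
Only numpy, scipy, OpenCV 4.12 (cv2) and the standard library are available. Lean on these libraries where they do the work, as an engineer would, in place of code of your own. Each camera call takes 0.05 s, during which the arm holds its last target.

### The job

Wind the blue handwheel of the tablet press anticlockwise, following it as it rises and taking fresh holds as needed, until it is fully up at its stop; leave the cup in place meanwhile. Then pull the steel cup out by its black handle, keep it level, and set it down gently so that the whole foot of the cup stands flat on the floor of the steel tray, ready for cleaning; its handle may stick out over the edge. Leave the press wound up and do not disturb the glove box, the yellow bin or the amber jar.

Things in the scene. Friction and masses are not known exactly. Their poses are not given: they have to be found in the camera images.
- press: Fixed white tablet press. Origin: centre of the base plate's underside, on the desk, on the spindle axis; z up; the cup comes out along -x, its open front. Base plate 110 (x) x 150 (y) x 18 mm. Two columns 16 mm thick at y = -52 and 52 mm carry a crosshead 36 (x) x 140 (y) mm, 85 to 110 mm above the desk, with nuts and a collar to 118 mm.
- plunger (a point): Centre of the underside of the white plunger, 38 mm diameter and 13 mm thick, that hangs on the spindle below the crosshead. 26 mm above the desk at joint 0, inside the cup; it rises with the wheel and clears the cup's rim from about 4.5 rad on.
- handwheel (a joint): Handwheel turn in rad: 0 = fully down, 6.6 = fully up at its stop. Grows when turned anticlockwise seen from above. Wheel, spindle and plunger rise 26 mm per full turn (4.14 mm per rad); only the wheel turns. It stays where it is left; turning takes about 0.2 N m.
- wheel_hub (a point): Centre of the blue three-spoked handwheel at mid-height of its rim: a level ring of 10 mm round bar, 60 mm outside diameter, hub 20 mm wide and 18 mm high. 150 mm above the desk at joint 0, 177 mm at 6.6. Its x axis points to the white dot on the rim. The whole wheel can be gripped across its diameter from above.
- cup: Loose steel cup, 54 mm outside diameter (52 mm foot), 26 mm high, walls 4 mm, floor 5 mm, about 0.25 kg. It starts standing on the press's base plate (18 mm above the desk) under the plunger. Origin: centre of its underside; z up. Its black handle points along the cup's -x, out of the front of the press.
- cup_grip (a point): Grip point in the middle of the cup's black handle, 98 mm from the cup's centre along its -x, 40 mm above the cup's underside. The handle is a level bar 16 mm wide (y), 16 mm high, from 59 to 125 mm from the cup's centre; a sloping steel stalk joins it to the cup.
- tray: Fixed shallow steel tray, 180 (x) x 200 (y) mm outside, walls 4 mm thick and 10 mm high over the desk, floor 4 mm thick. Origin: centre of its underside, on the desk; z up. It stands to the left or to the right of the press.
- glove_box: Bystander: white and lilac glove box, 230 (x) x 120 (y) x 65 mm high, on the side of the press where the tray is not. Origin: centre of the underside.
- sharps_bin: Bystander: yellow round bin with a purple lid, 106 mm diameter, 123 mm high, behind the press to one side. Origin: centre of the underside.
- pill_bottle: Bystander: amber jar with a white cap, 48 mm diameter, 85 mm high, behind the press to the other side. Origin: centre of the underside.
Not all that is in view belongs to the job. Leave any brown or turquoise look-alike of the press alone.

How it is judged (in metres and radians):
On the way, in this order (a step that is already met when the one before it is completed fails the run):
1. the handwheel is wound up to its stop (joint above 6.1 of 6.6 rad) with the cup still in the press (moved less than 30 mm) (value of joint handwheel above 6.1 rad and distance of cup from where it was at the start of the episode below 0.03 m), for 0.2 s.
2. the cup is drawn clear of the press (its centre more than 110 mm from the spindle axis) (horizontal distance between cup and press above 0.11 m), for 0.1 s.
At the end, for the whole second after the job is handed in: The handwheel is still wound up (joint above 6.1 rad) and the cup stands at rest, released and upright (within 0.08 rad) flat on the tray floor, its centre within 62 mm (tray x) and 72 mm (tray y) of the tray's centre, which is just the whole foot inside the walls (value of joint handwheel above 6.1 rad and x of cup in the frame of tray between -0.062 and 0.062 m and y of cup in the frame of tray between -0.072 and 0.072 m and z of cup in the frame of tray between 0.001 and 0.008 m and angle between cup's own z axis and vertical below 0.08 rad and linear speed of cup below 0.02 m/s); the robot touches nothing.
It fails at once if the glove box is pushed more than 30 mm or tipped (distance of glove_box from where it was at the start of the episode above 0.03 m or angle between glove_box's own z axis and vertical above 0.3 rad).
It fails at once if the sharps bin is pushed more than 30 mm or tipped (distance of sharps_bin from where it was at the start of the episode above 0.03 m or angle between sharps_bin's own z axis and vertical above 0.3 rad).
It fails at once if the pill bottle is pushed more than 30 mm or tipped (distance of pill_bottle from where it was at the start of the episode above 0.03 m or angle between pill_bottle's own z axis and vertical above 0.3 rad).
It fails at once if the cup is tipped by more than 0.45 rad (angle between cup's own z axis and vertical above 0.45 rad).
It fails at once if the cup is dropped or thrown (moving faster than 0.5 m/s with no finger on it) (linear speed of cup above 0.5 m/s and contact force between the fingers and cup below 0.05 N).
It also fails if it takes over 72 s, if anything falls off the work surface, if the arm or the gripper's body presses on something with over 40 N, if the wrist force passes 120 N, or if a joint passes its speed limit or range.

## Working session

There is one attempt and no reset: what is moved stays moved. The work goes in short steps, Python scripts to look and compute and a tool call to move; the robot and the scene stay as the last step left them, time stands still between calls to the robot, and variables do not carry over. Pictures are saved under pics/ and viewed, and the job is handed in when it is done.

Besides the shell and the picture viewer there is one more tool, called after "Call:" as name(argument=value, ...) on one line, values as JSON. servo_tool: Moves the arm, as the interface text tells. Its arguments: {"type":"object","properties":{"moves":{"type":"array"},"newtons":{"type":"number"}},"required":["moves"]}

```bash
mkdir -p pics; ls
cat > h.py <<'E'
import numpy as np, cv2
from plant import robot, vision, models
def snap(cam,name):
    m=vision.camera_model(cam); p,d=vision.camera(cam)
    cv2.imwrite(f'pics/{name}.png',cv2.cvtColor(p,cv2.COLOR_RGB2BGR)); np.savez(f'pics/{name}.npz',p=p,d=d,T=m['world_from_camera'],K=[m['fx'],m['fy'],m['cx'],m['cy'],m['k1']])
    return p,d,m
def load(name):
    z=np.load(f'pics/{name}.npz'); return z['p'],z['d'],z['T'],z['K']
def rays(us,vs,K):
    fx,fy,cx,cy,k1=K
    pts=np.stack([np.ravel(us),np.ravel(vs)],-1).astype(float).reshape(-1,1,2)
    u=cv2.undistortPoints(pts,np.array([[fx,0,cx],[0,fy,cy],[0,0,1]]),np.array([k1,0,0,0.]))
    return u.reshape(-1,2)
def cloud(us,vs,d,T,K):
    r=rays(us,vs,K); z=d[np.ravel(vs).astype(int),np.ravel(us).astype(int)]
    c=np.stack([r[:,0]*z,-r[:,1]*z,-z,np.ones_like(z)],-1)
    return (c@T.T)[:,:3]
def onplane(u,v,h,T,K):
    r=rays(u,v,K); dirs=np.stack([r[:,0],-r[:,1],-np.ones(len(r))],-1)@T[:3,:3].T
    o=T[:3,3]; s=(h-o[2])/dirs[:,2]; return o+s[:,None]*dirs
E
python3 - <<'E'
from h import *
print(robot.state())
for c in ['scene','top']:
    snap(c,c+'0')
    for t in ['press','handwheel','wheel_hub','cup','cup_grip','tray','glove_box','sharps_bin','pill_bottle']:
        pass
    m=vision.camera_model(c);print(m)
for t in ['press','handwheel','cup','tray']:
    print(t,models.look_for('top',t))
E
```

```text
pics
{'time': 0.0, 'joint_pos': array([ 6.17297287e+01,  2.01240715e+01,  9.46781822e+01, -3.24647117e-04,
        6.52654631e+01, -4.84383649e+00]), 'joint_velocities': array([ 0.05342556, -0.09820632,  0.04534651, -0.13868341, -0.01865793,
        0.02994293]), 'effort': array([ 2.09204838e-03, -5.06092072e+01, -2.91412121e+01, -1.19702895e-05,
        4.33537964e-03, -1.91249103e-05]), 'ee_pos': array([0.21845029, 0.50438575, 0.23075279]), 'orientation': array([[ 9.17572212e-01, -5.55243071e-04,  3.97568771e-01],
       [-3.97569148e-01, -1.04334700e-03,  9.17571623e-01],
       [-9.46731019e-05, -9.99999302e-01, -1.17809373e-03]]), 'ft_force': array([0.00147949, 0.76600032, 1.11409081]), 'wrist_torque': array([0.01077388, 0.00956771, 0.01590671]), 'width': 0.0851807274125617}
{'fx': 367.94600469203067, 'fy': 367.94600469203067, 'cx': 255.37446775387082, 'cy': 188.5196145863741, 'k1': 0.017964785849285465, 'world_from_camera': array([[ 0.53220856, -0.51673349,  0.67062698,  1.1736626 ],
       [ 0.8464384 ,  0.34086815, -0.40908549, -0.40481959],
       [-0.0172072 ,  0.78536323, 
[... 494 characters left out ...]
[{'extent': [190.2, 134.3, 257.5, 183.1], 'confidence': 0.98}, {'extent': [193.2, 47.1, 253.2, 104.8], 'confidence': 0.97}, {'extent': [264.8, 245.4, 330.2, 294.1], 'confidence': 0.97}, {'extent': [118.7, 284.1, 190.1, 334.9], 'confidence': 0.73}]
handwheel [{'extent': [208.6, 48.0, 234.4, 75.2], 'confidence': 0.92}, {'extent': [127.8, 310.8, 156.3, 341.6], 'confidence': 0.78}, {'extent': [289.0, 263.0, 316.6, 290.7], 'confidence': 0.72}, {'extent': [206.2, 133.6, 234.6, 159.3], 'confidence': 0.61}]
cup [{'extent': [218.6, 157.4, 238.6, 202.4], 'confidence': 0.63}]
tray [{'extent': [83.8, 165.8, 181.8, 252.4], 'confidence': 0.81}, {'extent': [209.8, 136.7, 233.6, 158.7], 'confidence': 0.23}]
```

View pics/top0.png

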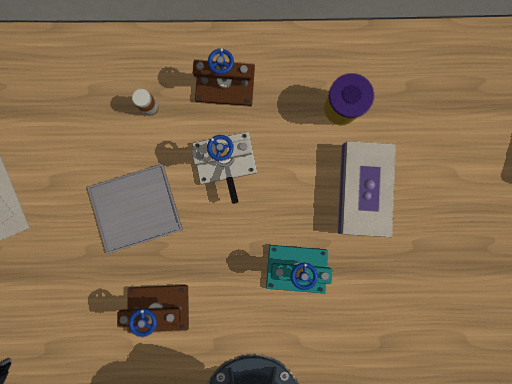

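View pics/scene0.png

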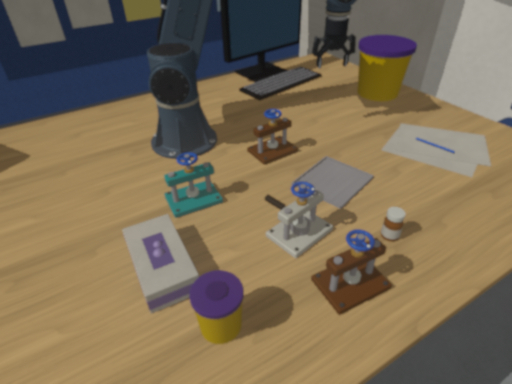

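Run:
```python
import cv2
a=cv2.imread('pics/top0.png')[110:215,170:280]
b=cv2.imread('pics/scene0.png')[40:200,150:350]
cv2.imwrite('pics/c1.png',cv2.resize(a,None,fx=5,fy=5,interpolation=cv2.INTER_CUBIC))
cv2.imwrite('pics/c2.png',cv2.resize(b,None,fx=3.7,fy=3.7,interpolation=cv2.INTER_CUBIC))
```

```text
(no output)
```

View pics/c1.png

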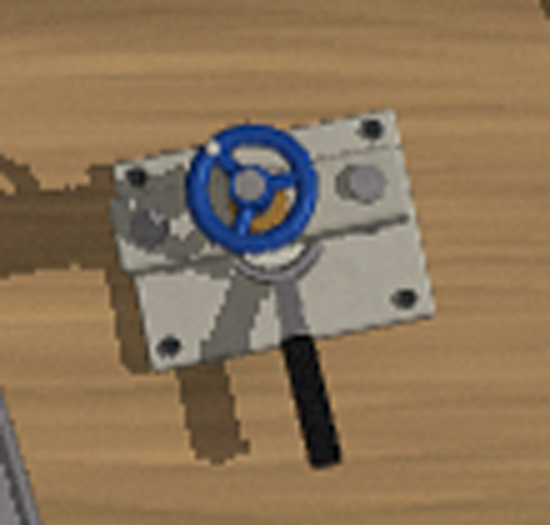

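View pics/c2.png

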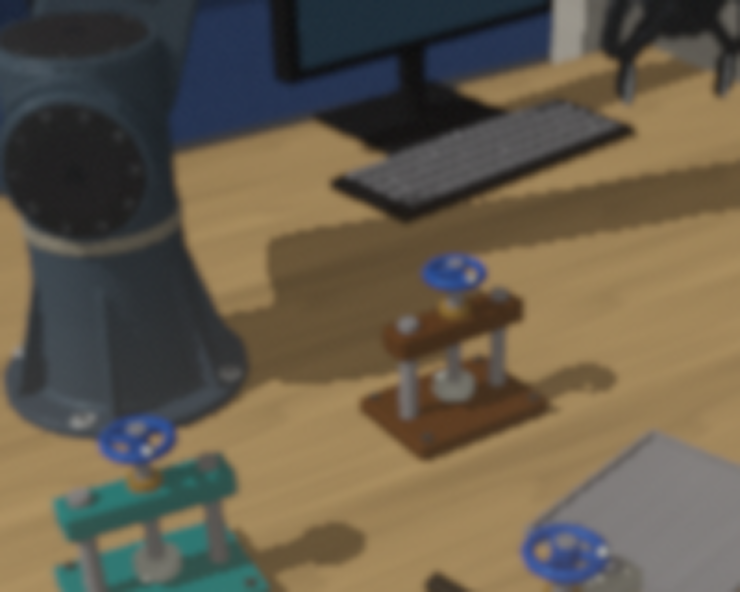

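Run:
```python
from h import *
p,d,T,K=load('top0')
vv,uu=np.mgrid[100:270,70:300]
P=cloud(uu,vv,d,T,K).reshape(vv.shape+(3,)); C=p[100:270,70:300].astype(int)
hsv=cv2.cvtColor(p,cv2.COLOR_RGB2HSV)[100:270,70:300]
blue=(hsv[...,0]>105)&(hsv[...,0]<130)&(hsv[...,1]>150)&(hsv[...,2]>60)&(uu<245)&(vv<170)
B=P[blue]; B=B[B[:,2]>.1]
print('wheel n',len(B),'z pct',np.percentile(B[:,2],[5,25,50,75,95]))
# ring: circle from outer contour on plane z
for zz in [.15]:
    Q=onplane(uu[blue],vv[blue],zz,T,K)
    (c,r)=cv2.minEnclosingCircle(Q[:,:2].astype(np.float32)); print('circ',c,r)
# base plate
box=(uu>185)&(uu<262)&(vv>125)&(vv<190)
m=box&(P[...,2]>.012)&(P[...,2]<.024)
print('plate n',m.sum(), np.median(P[m][:,2]))
rect=cv2.minAreaRect(P[m][:,:2].astype(np.float32)); print('plate',rect, cv2.boxPoints(rect))
m=box&(P[...,2]>.075)&(P[...,2]<.125)&~blue
print('cross',cv2.minAreaRect(P[m][:,:2].astype(np.float32)),np.median(P[m][:,2]))
dark=(C.max(-1)<50)&(uu>220)&(vv>174)&(vv<210)&(uu<245)
H=P[dark]; print('handle n',len(H),np.percentile(H[:,2],[5,50,95])); 
H=H[H[:,2]>.05];print(cv2.minAreaRect(H[:,:2].astype(np.float32)))
Q=onplane(uu[dark],vv[dark],.066,T,K); print(cv2.minAreaRect(Q[:,:2].astype(np.float32)))
# tray
gray=(hsv[...,1]<60)&(uu<183)&(vv>160)&(vv<255)&(abs(P[...,2])<.03)
n,l,s,_=cv2.connectedComponentsWithStats(gray.astype(np.uint8)); k=1+s[1:,4].argmax()
R=P[l==k]; print('tray n',len(R),np.percentile(R[:,2],[5,50,95])); rect=cv2.minAreaRect(R[:,:2].astype(np.float32));print(rect,cv2.boxPoints(rect))
```

```text
wheel n 312 z pct [0.15405298 0.15622223 0.15760287 0.15896657 0.1613955 ]
circ (0.62690269947052, 0.06697487831115723) 0.029343627393245697
plate n 1235 0.01854447059015052
plate ((0.626103401184082, 0.0667709931731224), (0.11049497127532959, 0.15004241466522217), 10.80093002319336) [[ 0.5577759   0.13010992]
 [ 0.58589345 -0.01727438]
 [ 0.6944309   0.00343207]
 [ 0.66631335  0.15081637]]
cross ((0.6258081793785095, 0.06651563942432404), (0.03637629747390747, 0.13908751308918), 10.581695556640625) 0.11059792584105327
handle n 160 [0.06339595 0.06619764 0.06976679]
((0.5098539590835571, 0.032499734312295914), (0.1268930435180664, 0.024505164474248886), 23.974605560302734)
((0.5382995009422302, 0.04525084048509598), (0.06442409008741379, 0.014862298034131527), 13.376493453979492)
tray n 5517 [0.00183506 0.00510757 0.01060568]
((0.5002623200416565, 0.2992202639579773), (0.183263897895813, 0.20207098126411438), 16.674781799316406) [[0.3834926  0.36971432]
 [0.44147465 0.17614067]
 [0.61703205 0.22872621]
 [0.55904996 0.42229986]]
```

The white press at top-view pixels (193–257, 133–183) is the one meant. The two brown presses and the turquoise one are look-alikes. The crop shows it is the only white press, and the only one with a black-handled cup. All sizes fit: plate 110×150, wheel radius 29 mm, handle top at 66 mm.

Call:
servo_tool(moves=[0.0392,0,-0.0171,0,0,0,0.085,0.0392,0,-0.0171,0,0,0,0.085,0.0392,0,-0.0171,0,0,0,0.085,0.0392,0,-0.0171,0,0,0,0.085,0.0392,0,-0.0171,0,0,0,0.085,0.0392,0,-0.0171,0,0,0,0.085,0.0392,0,-0.0171,0,0,0,0.085,0.0392,0,-0.0171,0,0,0,0.085,0.0392,0,-0.0171,0,0,0,0.085,0.0392,0,-0.0171,0,0,0,0.085,0.0392,0,-0.0171,0,0,0,0.085,0.0392,0,-0.0171,0,0,0,0.085,0.0392,0,-0.0171,0,0,0,0.085,0.0392,0,-0.0171,0,0,0,0.085,0,0,0,0,0,0,0.085], newtons=60)

```text
time: 1.8
ee_pos: [0.6293, 0.0631, 0.2307]
orientation: [[0.916, 0.001, 0.401], [-0.401, -0.001, 0.916], [0.001, -1.0, -0.0]]
ft_force: [-2.0, -0.2, -0.0]
width: 0.0848
```

Call:
servo_tool(moves=[0,0,0,0,0.144,0,0.085,0,0,0,0,0.144,0,0.085,0,0,0,0,0.144,0,0.085,0,0,0,0,0.144,0,0.085,0,0,0,0,0.144,0,0.085,0,0,0,0,0.144,0,0.085,0,0,0,0,0.144,0,0.085,0,0,0,0,0.144,0,0.085,0,0,0,0,0.144,0,0.085,0,0,0,0,0.144,0,0.085,0,0,0,0,0.144,0,0.085,0,0,0,0,0.144,0,0.085,0,0,0,0,0.144,0,0.085,0,0,0,0,0.144,0,0.085,0,0,0,0,0.144,0,0.085,0,0,0,0,0.144,0,0.085,0,0,0,0,0.144,0,0.085,0,0,0,0,0.144,0,0.085,0,0,0,0,0.144,0,0.085,0,0,0,0,0,0,0.085])

```text
time: 3.8
ee_pos: [0.6267, 0.0673, 0.2312]
orientation: [[-1.0, -0.0, -0.005], [0.005, 0.0, -1.0], [0.0, -1.0, -0.0]]
ft_force: [0.3, -0.7, -0.4]
width: 0.0849
```

Run:
```python
from h import *
s=robot.state();print(s['time'],s['ee_pos'],s['joint_pos'],s['ft_force']);print(s['orientation'].round(3))
p,d,m=snap('wrist','w1'); T=m['world_from_camera'];K=[m['fx'],m['fy'],m['cx'],m['cy'],m['k1']]
hsv=cv2.cvtColor(p,cv2.COLOR_RGB2HSV)
b=(hsv[...,0]>105)&(hsv[...,0]<130)&(hsv[...,1]>150)&(hsv[...,2]>60)
v,u=np.nonzero(b); P=cloud(u,v,d,T,K); g=(P[:,2]>.13)&(P[:,2]<.2); print(g.sum(),np.percentile(P[g,2],[5,25,50,75,95,99]))
Q=onplane(u[g],v[g],.152,T,K)[:,:2]; print(cv2.minEnclosingCircle(Q.astype(np.float32)))
```

```text
3.8 [0.62665893 0.06730141 0.23117722] [1.89620810e+00 2.85035287e+01 8.19114908e+01 6.69594593e-03
 6.96083996e+01 9.21805158e+01] [ 0.27942274 -0.70728105 -0.40074618]
[[-1.    -0.    -0.005]
 [ 0.005  0.    -1.   ]
 [ 0.    -1.    -0.   ]]
2194 [0.15504849 0.15666186 0.15750714 0.15823349 0.1613273  0.16257172]
((0.6264805793762207, 0.06382466107606888), 0.029943548142910004)
```

View pics/w1.png

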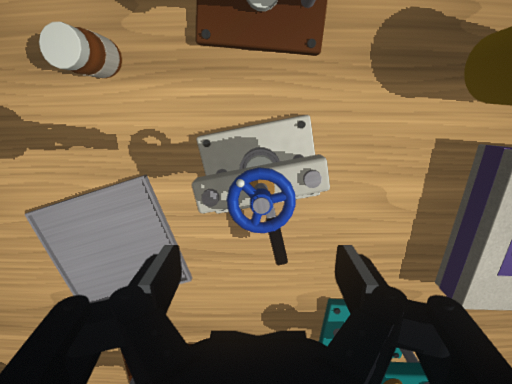

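Call:
servo_tool(moves=[0,0.02,0.0009,0,0,0,0.085,0,0.025,0.0009,0,0,0,0.085,0,0.025,0,0,0,0,0.085,0,0.02,0,0,0,0,0.085,0,0.011,0,0,0,0,0.085,0,0,0,0,0,0,0.085,0,0,0,0,0,0,0.04,0,0,0,0,0,0,0.04,0,0,0,0,0,0,0.04,0,0,0,0,0,0,0.04,0,0,0,0,0,0,0.04,0,0,0,0,0,0,0.04], newtons=60)

```text
time: 5.05
ee_pos: [0.6277, 0.0646, 0.1322]
orientation: [[-1.0, 0.002, -0.002], [0.002, -0.001, -1.0], [-0.002, -1.0, 0.001]]
ft_force: [-3.5, -2.2, 7.8]
width: 0.0567
```

Run:
```python
from h import *
s=robot.state();print(s['time'],s['ee_pos'],s['joint_pos'],s['ft_force'],s['wrist_torque'],s['width'])
snap('wrist','w2')
```

```text
5.05 [0.62770555 0.0645801  0.13217957] [ 1.66916250e+00  3.45466987e+01  8.68785535e+01 -5.87063720e-02
  5.84407137e+01  9.18396831e+01] [-3.48991708 -2.21300507  7.76553536] [-0.59202862  0.37798089  0.10624416] 0.05667740805524296
```

View pics/w2.png

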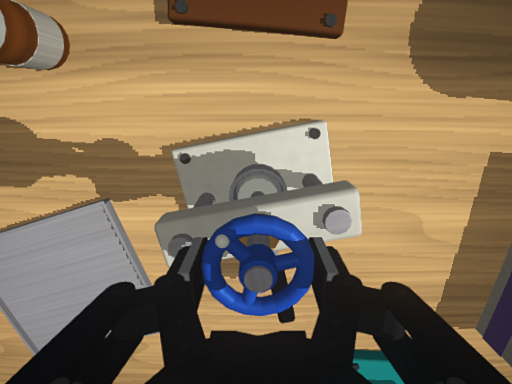

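Call:
servo_tool(moves=[0,-0.0004,0,0,-0.1,0,0.04,0,-0.0004,0,0,-0.1,0,0.04,0,-0.0004,0,0,-0.1,0,0.04,0,-0.0004,0,0,-0.1,0,0.04,0,-0.0004,0,0,-0.1,0,0.04,0,-0.0004,0,0,-0.1,0,0.04,0,-0.0004,0,0,-0.1,0,0.04,0,-0.0004,0,0,-0.1,0,0.04])

```text
time: 5.9
ee_pos: [0.6276, 0.0648, 0.1355]
orientation: [[-0.696, 0.002, 0.718], [-0.718, -0.0, -0.696], [-0.001, -1.0, 0.002]]
ft_force: [-3.9, -1.3, 8.0]
width: 0.0568
```

Run:
```python
from h import *
s=robot.state();print(s['time'],s['ee_pos'],s['joint_pos'],s['ft_force'],s['wrist_torque'],s['width'])
snap('wrist','w3')
```

```text
5.9 [0.62763468 0.06484978 0.135486  ] [ 1.67918661e+00  3.43104290e+01  8.67627066e+01 -1.76341704e-02
  5.87943229e+01  4.57912457e+01] [-3.87504404 -1.29447749  8.01536932] [-0.27404265  0.469271   -0.217715  ] 0.056791890642307434
```

View pics/w3.png

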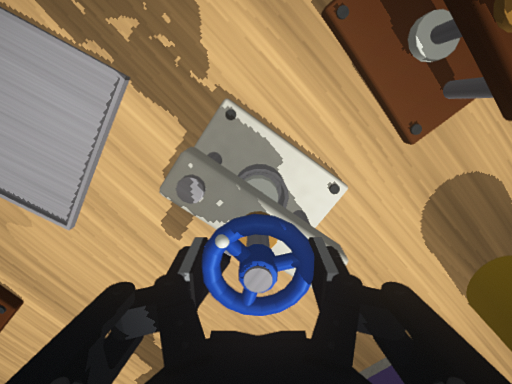

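Call:
servo_tool(moves=[0,-0.0006,0,0,-0.14,0,0.04,0,-0.0006,0,0,-0.14,0,0.04,0,-0.0006,0,0,-0.14,0,0.04,0,-0.0006,0,0,-0.14,0,0.04,0,-0.0006,0,0,-0.14,0,0.04,0,-0.0006,0,0,-0.14,0,0.04,0,-0.0006,0,0,-0.14,0,0.04,0,-0.0006,0,0,-0.14,0,0.04,0,-0.0006,0,0,-0.14,0,0.04,0,-0.0006,0,0,-0.14,0,0.04])

```text
time: 6.95
ee_pos: [0.6272, 0.065, 0.1413]
orientation: [[0.591, 0.001, 0.807], [-0.807, 0.0, 0.591], [0.001, -1.0, 0.001]]
ft_force: [-6.6, -1.4, 7.3]
width: 0.0568
```

Call:
servo_tool(moves=[0,-0.0006,0,0,-0.14,0,0.04,0,-0.0006,0,0,-0.14,0,0.04,0,-0.0006,0,0,-0.14,0,0.04,0,-0.0006,0,0,-0.14,0,0.04,0,-0.0006,0,0,-0.14,0,0.04,0,-0.0006,0,0,-0.14,0,0.04,0,-0.0006,0,0,-0.14,0,0.04,0,-0.0006,0,0,-0.14,0,0.04,0,-0.0006,0,0,-0.14,0,0.04,0,-0.0006,0,0,-0.14,0,0.04])

```text
time: 7.95
ee_pos: [0.627, 0.0646, 0.1471]
orientation: [[0.896, 0.001, -0.445], [0.445, -0.001, 0.896], [0.0, -1.0, -0.001]]
ft_force: [-4.3, -3.8, 6.6]
width: 0.0572
```

Call:
servo_tool(moves=[0,-0.0006,0,0,-0.14,0,0.04,0,-0.0006,0,0,-0.14,0,0.04,0,-0.0006,0,0,-0.14,0,0.04,0,-0.0006,0,0,-0.14,0,0.04,0,0,0,0,0,0,0.04])

```text
time: 8.45
ee_pos: [0.6272, 0.0644, 0.1495]
orientation: [[0.523, 0.001, -0.852], [0.852, -0.001, 0.523], [-0.0, -1.0, -0.001]]
ft_force: [-3.3, -3.9, 5.1]
width: 0.0571
```

Run:
```python
from h import *
s=robot.state();print(s['time'],s['ee_pos'],s['joint_pos'],s['ft_force'],s['wrist_torque'],s['width'])
snap('wrist','w4')
```

```text
8.45 [0.6271585  0.06440625 0.14945375] [ 1.65526297e+00  3.33411964e+01  8.62280966e+01 -5.88634182e-02
  6.03811083e+01 -1.46792060e+02] [-3.2930084  -3.87360421  5.10813948] [-0.50915803  0.7721425   0.1962295 ] 0.0570690960509872
```

View pics/w4.png

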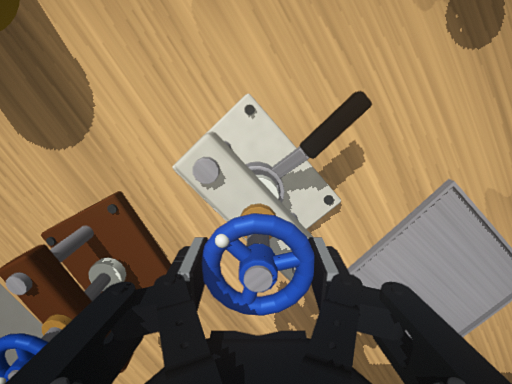

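Call:
servo_tool(moves=[0,0,0,0,0,0,0.085,0,0,0,0,0,0,0.085,0,0,0,0,0,0,0.085,0,0,0,0,0,0,0.085,0,0,0,0,0.1,0,0.085,0,0,0,0,0.145,0,0.085,0,0,0,0,0.145,0,0.085,0,0,0,0,0.145,0,0.085,0,0,0,0,0.145,0,0.085,0,0,0,0,0.145,0,0.085,0,0,0,0,0.145,0,0.085,0,0,0,0,0.145,0,0.085,0,0,0,0,0.145,0,0.085,0,0,0,0,0.145,0,0.085,0,0,0,0,0.145,0,0.085,0,0,0,0,0.145,0,0.085,0,0,0,0,0.145,0,0.085,0,0,0,0,0.145,0,0.085,0,0,0,0,0.145,0,0.085,0,0,0,0,0.145,0,0.085])

```text
time: 10.5
ee_pos: [0.6271, 0.0651, 0.1479]
orientation: [[0.3, 0.0, 0.954], [-0.954, 0.0, 0.3], [-0.0, -1.0, 0.0]]
ft_force: [0.0, -1.1, -0.7]
width: 0.0851
```

Run:
```python
from h import *
s=robot.state();print(s['time'],s['ee_pos'],s['joint_pos'],s['ft_force'],s['wrist_torque'],s['width'])
p,d,m=snap('wrist','w5'); T=m['world_from_camera'];K=[m['fx'],m['fy'],m['cx'],m['cy'],m['k1']]
hsv=cv2.cvtColor(p,cv2.COLOR_RGB2HSV)
b=(hsv[...,0]>105)&(hsv[...,0]<130)&(hsv[...,1]>150)&(hsv[...,2]>60)
v,u=np.nonzero(b); P=cloud(u,v,d,T,K); g=(P[:,2]>.13)&(P[:,2]<.2); print(g.sum(),np.percentile(P[g,2],[5,25,50,75,95,99]))
Q=onplane(u[g],v[g],.170,T,K)[:,:2]; print(cv2.minEnclosingCircle(Q.astype(np.float32)))
```

```text
10.5 [0.62707059 0.06513858 0.14791623] [ 1.69920294e+00  3.34612765e+01  8.62630554e+01  3.94207193e-03
  6.02696945e+01 -1.57854119e+01] [ 0.03006773 -1.13643196 -0.7448667 ] [ 0.05287478  0.00017037 -0.02032276] 0.08509893490528139
7381 [0.15373497 0.17263876 0.17435337 0.17523238 0.17788218 0.179719  ]
((0.699844479560852, 0.055098798125982285), 0.10246480256319046)
```

View pics/w5.png

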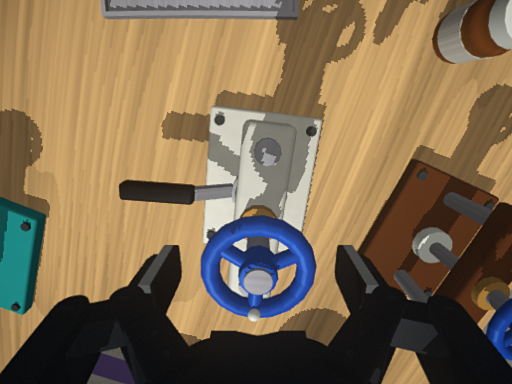

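Call:
servo_tool(moves=[0,0,0,0,0,0,0.04,0,0,0,0,0,0,0.04,0,0,0,0,0,0,0.04,0,0,0,0,0,0,0.04,0,0,0,0,0,0,0.04,0,-0.0004,0,0,-0.1,0,0.04,0,-0.0004,0,0,-0.1,0,0.04,0,-0.0004,0,0,-0.1,0,0.04,0,-0.0004,0,0,-0.1,0,0.04,0,-0.0004,0,0,-0.1,0,0.04,0,-0.0004,0,0,-0.1,0,0.04,0,-0.0004,0,0,-0.1,0,0.04,0,-0.0004,0,0,-0.1,0,0.04,0,-0.0004,0,0,-0.1,0,0.04,0,-0.0004,0,0,-0.1,0,0.04,0,-0.0004,0,0,-0.1,0,0.04,0,-0.0004,0,0,-0.1,0,0.04,0,-0.0004,0,0,-0.1,0,0.04,0,-0.0004,0,0,-0.1,0,0.04,0,-0.0004,0,0,-0.1,0,0.04])

```text
time: 12.55
ee_pos: [0.6268, 0.0646, 0.1547]
orientation: [[0.97, -0.0, -0.244], [0.244, -0.001, 0.97], [-0.0, -1.0, -0.001]]
ft_force: [-5.2, -4.1, 7.7]
width: 0.057
```

Run:
```python
from h import *
s=robot.state();print(s['time'],s['ee_pos'],s['joint_pos'],s['ft_force'],s['wrist_torque'],s['width'])
```

```text
12.55 [0.62681652 0.06455887 0.15471465] [ 1.66415441e+00  3.29881066e+01  8.60084223e+01 -4.24438471e-02
  6.10213300e+01 -1.02464883e+02] [-5.16297789 -4.0656548   7.73777296] [-0.54629381  0.80783215 -0.2694031 ] 0.05699297395120004
```

Call:
servo_tool(moves=[0,-0.0003,0,0,-0.07,0,0.04,0,-0.0003,0,0,-0.07,0,0.04,0,-0.0003,0,0,-0.07,0,0.04])

```text
time: 12.85
ee_pos: [0.6269, 0.0644, 0.1556]
orientation: [[0.898, -0.0, -0.44], [0.44, -0.001, 0.898], [-0.001, -1.0, -0.001]]
ft_force: [-4.5, -5.2, 6.9]
width: 0.0565
```

Run:
```python
from h import *
s=robot.state();print(s['time'],s['ee_pos'],s['joint_pos'],s['ft_force'],s['wrist_torque'],s['width'])
snap('wrist','w6')
```

```text
12.85 [0.62685721 0.0644378  0.15557611] [ 1.65610716e+00  3.29325636e+01  8.59686669e+01 -5.07888179e-02
  6.11133172e+01 -1.14430927e+02] [-4.54294025 -5.22018452  6.91964182] [-0.54033681  0.78380209 -0.24128626] 0.05647170456632154
```

View pics/w6.png

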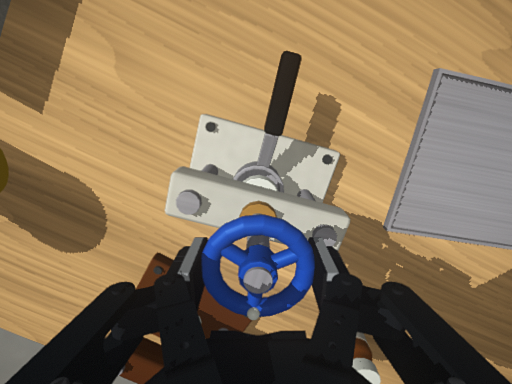

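Call:
servo_tool(moves=[0,-0.0002,0,0,-0.05,0,0.04,0,-0.0002,0,0,-0.05,0,0.04,0,-0.0002,0,0,-0.05,0,0.04])

```text
time: 13.2
ee_pos: [0.6269, 0.0644, 0.1562]
orientation: [[0.823, -0.0, -0.569], [0.569, -0.001, 0.823], [-0.001, -1.0, -0.001]]
ft_force: [-4.6, -3.3, 7.0]
width: 0.0571
```

Run:
```python
from h import *
s=robot.state();print(s['time'],s['ee_pos'],s['joint_pos'],s['ft_force'],s['wrist_torque'],s['width'])
```

```text
13.2 [0.62689827 0.06439913 0.15618423] [ 1.65504803e+00  3.28936837e+01  8.59400634e+01 -5.77272838e-02
  6.11752355e+01 -1.22972120e+02] [-4.62833526 -3.338093    6.95529904] [-0.64934395  0.73468506 -0.39851482] 0.05707437305251834
```

Call:
servo_tool(moves=[0,-0.0002,0,0,-0.05,0,0.04,0,-0.0002,0,0,-0.05,0,0.04,0,-0.0002,0,0,-0.05,0,0.04])

```text
time: 13.5
ee_pos: [0.6292, 0.0663, 0.1567]
orientation: [[0.729, 0.006, -0.684], [0.684, 0.003, 0.729], [0.006, -1.0, -0.002]]
ft_force: [19.2, 16.6, -9.1]
width: 0.0569
```

Run:
```python
from h import *
s=robot.state();print(s['time'],s['ee_pos'],s['joint_pos'],s['ft_force'],s['wrist_torque'],s['width'])
```

```text
13.5 [0.62917208 0.06632022 0.15667652] [   1.73636048   32.93003602   85.800762      0.17956778   60.91197593
 -131.51416956] [19.188419   16.55766198 -9.08610216] [ 2.4274057  -3.02394248 -0.84601388] 0.05692260279294364
```

Call:
servo_tool(moves=[0,-0.0002,0,0,-0.05,0,0.04,0,-0.0002,0,0,-0.05,0,0.04,0,0,0,0,-0.05,0,0.04])

```text
time: 13.8
ee_pos: [0.6287, 0.0665, 0.157]
orientation: [[0.618, 0.005, -0.786], [0.786, 0.003, 0.618], [0.005, -1.0, -0.002]]
ft_force: [9.3, 7.8, -1.9]
width: 0.0567
```

Run:
```python
from h import *
s=robot.state();print(s['time'],s['ee_pos'],s['joint_pos'],s['ft_force'],s['wrist_torque'],s['width'])
snap('wrist','w7')
```

```text
13.8 [0.62869476 0.06646604 0.15696761] [   1.75799465   32.90882659   85.79121464    0.16011208   61.03690332
 -140.13917234] [ 9.32014179  7.81562751 -1.85449757] [ 1.46490915 -1.13828594 -1.33869388] 0.05671501472349176
```

View pics/w7.png

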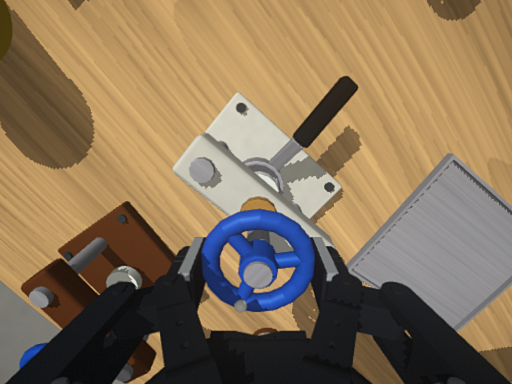

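The wheel is at its stop: the torque rose to 1.3 N m and the white dot slipped back relative to the jaws, from (253,314) to (240,306). Next I release, raise and check.

Call:
servo_tool(moves=[0,0,0,0,0.03,0,0.04,0,0,0,0,0,0,0.085,0,0,0,0,0,0,0.085,0,0,0,0,0,0,0.085,0,0,0,0,0,0,0.085,0,-0.03,0,0,0,0,0.085,0,-0.03,0,0,0.1,0,0.085,0,-0.03,0,0,0.145,0,0.085,0,0,0,0,0.145,0,0.085,0,0,0,0,0.145,0,0.085,0,0,0,0,0.145,0,0.085,0,0,0,0,0,0,0.085])

```text
time: 15.05
ee_pos: [0.6269, 0.065, 0.2464]
orientation: [[0.982, -0.0, -0.187], [0.187, -0.0, 0.982], [-0.0, -1.0, -0.0]]
ft_force: [-0.0, 0.1, 0.3]
width: 0.0849
```

Run:
```python
from h import *
s=robot.state();print(s['time'],s['ee_pos'],s['joint_pos'],s['ft_force']);print(s['orientation'].round(3))
for cam in ['wrist','top']:
    p,d,m=snap(cam,cam+'8'); T=m['world_from_camera'];K=[m['fx'],m['fy'],m['cx'],m['cy'],m['k1']]
    hsv=cv2.cvtColor(p,cv2.COLOR_RGB2HSV)
    b=(hsv[...,0]>105)&(hsv[...,0]<130)&(hsv[...,1]>150)&(hsv[...,2]>60)
    v,u=np.nonzero(b); P=cloud(u,v,d,T,K); g=(P[:,2]>.13)&(P[:,2]<.2)&(np.hypot(P[:,0]-.6265,P[:,1]-.066)<.06);
    if g.sum():
        print(cam,g.sum(),np.percentile(P[g,2],[5,25,50,75,95,99]))
        print(cv2.minEnclosingCircle(P[g][:,:2].astype(np.float32)))
    v,u=np.nonzero(p.max(-1)<60); P=cloud(u,v,d,T,K)
    q=P-[.6265,.066,0]; a=np.radians(12); fx=q[:,0]*np.cos(a)+q[:,1]*np.sin(a); fy=-q[:,0]*np.sin(a)+q[:,1]*np.cos(a)
    g=(P[:,2]>.045)&(P[:,2]<.075)&(fx<-.045)&(fx>-.15)&(abs(fy)<.03)
    print(cam,'handle',g.sum(),np.percentile(P[g,2],[5,50,95]) if g.sum() else 0)
    if g.sum()>5: print(cv2.minAreaRect(P[g][:,:2].astype(np.float32)), cv2.fitLine(P[g][:,:2].astype(np.float32),cv2.DIST_HUBER,0,.01,.01).ravel())
    vv,uu=np.mgrid[0:384,0:512]; P=cloud(uu,vv,d,T,K); g=(P[:,2]>.08)&(P[:,2]<.25)&(P[:,0]<.42)&(P[:,0]>.1)&(P[:,1]>.1)&(P[:,1]<.4)
    if g.sum(): print('brown',P[g].min(0),P[g].max(0))
```

```text
15.05 [0.62693376 0.06496616 0.24644287] [ 1.68700431e+00  2.77407620e+01  8.09210632e+01 -4.25364762e-03
  7.13400459e+01 -9.91108777e+01] [-0.00965156  0.05149861  0.28885059]
[[ 0.982 -0.    -0.187]
 [ 0.187 -0.     0.982]
 [-0.    -1.    -0.   ]]
wrist 2355 [0.17994132 0.18150932 0.18237854 0.18308507 0.18625404 0.18755552]
((0.6262418031692505, 0.06397273391485214), 0.029142329469323158)
wrist handle 749 [0.06527864 0.06671266 0.06798903]
((0.5390214920043945, 0.04296140745282173), (0.06359321624040604, 0.014348668046295643), 12.95916748046875) [0.9750668  0.22191168 0.5381076  0.04284379]
top 28 [0.18000124 0.18141489 0.18245017 0.18372138 0.18494445 0.18544085]
((0.634773850440979, 0.049897659569978714), 0.010655323974788189)
top handle 0 0
brown [0.22577933 0.29608037 0.09537893] [0.26350678 0.30699561 0.11877874]
```

View pics/wrist8.png

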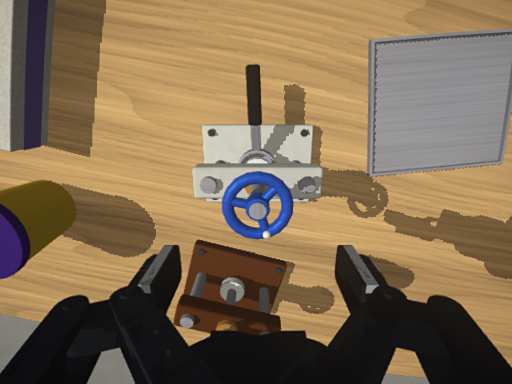

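View pics/top8.png

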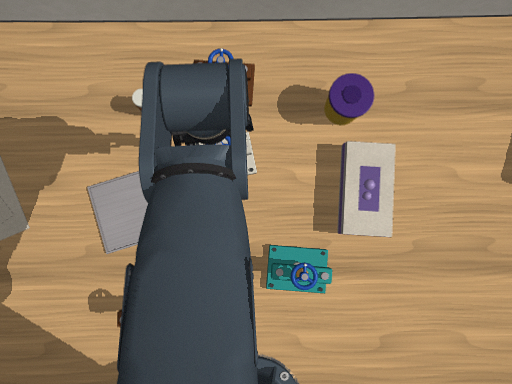

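The wheel is fully up, with its rim top at 182 mm (177 mid-height). The cup is still in place, and its handle is at wrist pixels (248–261, 65–125). Next I move over the handle.

Call:
servo_tool(moves=[-0.0323,0,-0.0017,0,0,0,0.085,-0.0323,0,-0.0017,0,0,0,0.085,-0.0324,0,-0.0016,0,-0.038,0,0.07,0,0.03,0,0,0,0,0.06,0,0.04,0,0,0,0,0.06,0,0.03,0,0,0,0,0.06,0,0,0,0,0,0,0.06], newtons=100)

```text
time: 15.85
ee_pos: [0.5306, 0.0418, 0.1432]
orientation: [[0.973, -0.006, -0.23], [0.23, 0.0, 0.973], [-0.006, -1.0, 0.002]]
ft_force: [0.6, 0.3, 0.0]
width: 0.0604
```

Run:
```python
from h import *
s=robot.state();print(s['time'],s['ee_pos'],s['joint_pos'],s['width']);print(s['orientation'].round(3))
p,d,m=snap('wrist','w9'); T=m['world_from_camera'];K=[m['fx'],m['fy'],m['cx'],m['cy'],m['k1']]
v,u=np.nonzero(p.max(-1)<60); P=cloud(u,v,d,T,K)
q=P-[.6265,.065,0]; a=np.radians(12); fx=q[:,0]*np.cos(a)+q[:,1]*np.sin(a); fy=-q[:,0]*np.sin(a)+q[:,1]*np.cos(a)
g=(P[:,2]>.045)&(P[:,2]<.075)&(fx<-.045)&(fx>-.15)&(abs(fy)<.03)
print('handle',g.sum(),np.percentile(P[g,2],[5,50,95]))
print(cv2.minAreaRect(P[g][:,:2].astype(np.float32)))
```

```text
15.85 [0.53063749 0.04175427 0.14322605] [-5.12130099e-01  2.47673928e+01  1.01719525e+02 -1.18625047e-03
  5.38786837e+01 -1.03779850e+02] 0.060394841242980044
[[ 0.973 -0.006 -0.23 ]
 [ 0.23   0.     0.973]
 [-0.006 -1.     0.002]]
handle 1225 [0.06481178 0.06657472 0.06772864]
((0.5382792949676514, 0.04283470660448074), (0.06521259993314743, 0.014788229949772358), 12.641650199890137)
```

View pics/w9.png

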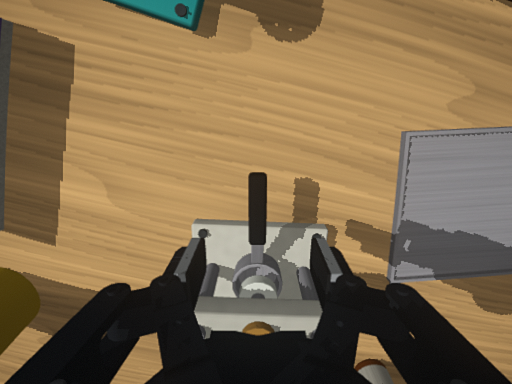

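Call:
servo_tool(moves=[0,0.03,0,0,0,0,0.06,0,0.04,0,0,0,0,0.06,0,0.025,0,0,0,0,0.06,0,0.013,0,0,0,0,0.06,0,0,0,0,0,0,0.06,0,0,0,0,0,0,0.06])

```text
time: 16.5
ee_pos: [0.5339, 0.0418, 0.04]
orientation: [[0.974, 0.002, -0.227], [0.227, -0.0, 0.974], [0.002, -1.0, -0.001]]
ft_force: [-0.1, 1.4, -0.1]
width: 0.0599
```

Call:
servo_tool(moves=[0,0,0,0,0,0,0.005,0,0,0,0,0,0,0.005,0,0,0,0,0,0,0.005,0,0,0,0,0,0,0.005,0,0,0,0,0,0,0.005,0,0,0,0,0,0,0.005,0,0,0,0,0,0,0.005], newtons=100)

```text
time: 17.2
ee_pos: [0.5328, 0.0418, 0.0387]
orientation: [[0.974, 0.0, -0.226], [0.226, -0.0, 0.974], [0.0, -1.0, -0.0]]
ft_force: [-2.6, -0.7, 5.6]
width: 0.0145
```

Run:
```python
from h import *
s=robot.state();print(s['time'],s['ee_pos'],s['width'],s['ft_force'],s['wrist_torque']);print(s['orientation'].round(3))
snap('wrist','w10');snap('scene','s10')
a=cv2.imread('pics/s10.png')[130:270,220:400];cv2.imwrite('pics/s10c.png',cv2.resize(a,None,fx=4,fy=4))
```

```text
17.2 [0.53278136 0.04175722 0.03867638] 0.014513746096149645 [-2.64411357 -0.67814579  5.64344567] [-0.01728892  0.14208382 -0.04349687]
[[ 0.974  0.    -0.226]
 [ 0.226 -0.     0.974]
 [ 0.    -1.    -0.   ]]
```

View pics/w10.png

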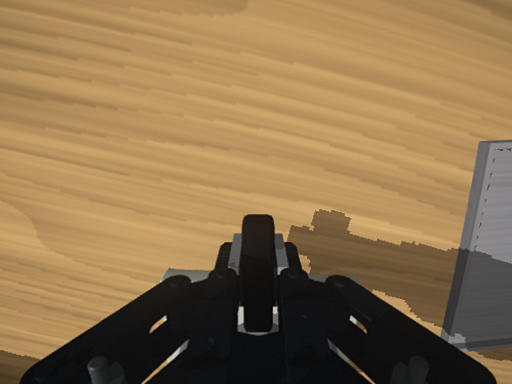

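View pics/s10c.png

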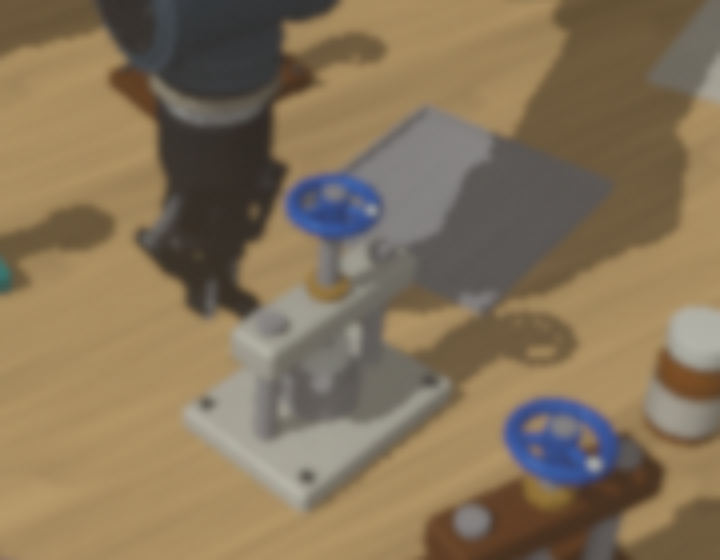

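Call:
servo_tool(moves=[0,-0.002,0,0,0,0,0.005,0,-0.002,0,0,0,0,0.005,0,-0.001,0,0,0,0,0.005,0,0,0,0,0,0,0.005])

```text
time: 17.7
ee_pos: [0.5325, 0.0418, 0.0433]
orientation: [[0.974, -0.001, -0.226], [0.226, -0.0, 0.974], [-0.001, -1.0, 0.0]]
ft_force: [0.6, 0.5, -3.4]
width: 0.0143
```

Call:
servo_tool(moves=[-0.005,0,0,0,0,0,0.005,-0.01,0,0,0,0,0,0.005,-0.015,0,0,0,0,0,0.005,-0.015,0,0,0,0,0,0.005,-0.015,0,0,0,0,0,0.005,-0.015,0,0,0,0,0,0.005,-0.015,0,0,0,0,0,0.005,-0.015,0,0,0,0,0,0.005,-0.015,0,0,0,0,0,0.005,-0.01,0,0,0,0,0,0.005,-0.005,0,0,0,0,0,0.005,0,0,0,0,0,0,0.005])

```text
time: 18.9
ee_pos: [0.4008, 0.0112, 0.0435]
orientation: [[0.974, -0.0, -0.226], [0.226, 0.0, 0.974], [-0.0, -1.0, 0.0]]
ft_force: [0.8, 0.9, -3.1]
width: 0.0144
```

Run:
```python
from h import *
s=robot.state();print(s['time'],s['ee_pos'],s['width'],s['ft_force'],s['wrist_torque']);print(s['orientation'].round(3))
snap('wrist','w11');snap('scene','s11')
a=cv2.imread('pics/s11.png')[130:270,200:380];cv2.imwrite('pics/s11c.png',cv2.resize(a,None,fx=4,fy=4))
```

```text
18.9 [0.40083433 0.01115997 0.04347793] 0.014397534720466872 [ 0.83787253  0.927184   -3.09122119] [-0.11761157  0.25551763 -0.04624561]
[[ 0.974 -0.    -0.226]
 [ 0.226  0.     0.974]
 [-0.    -1.     0.   ]]
```

View pics/w11.png

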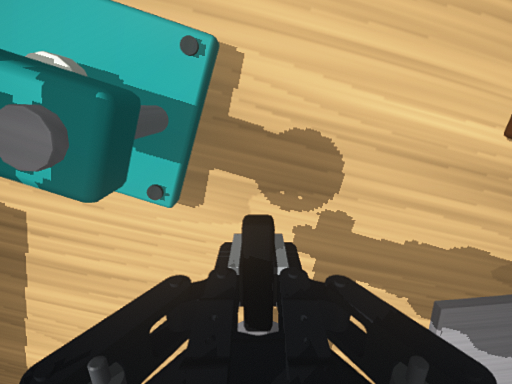

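View pics/s11c.png

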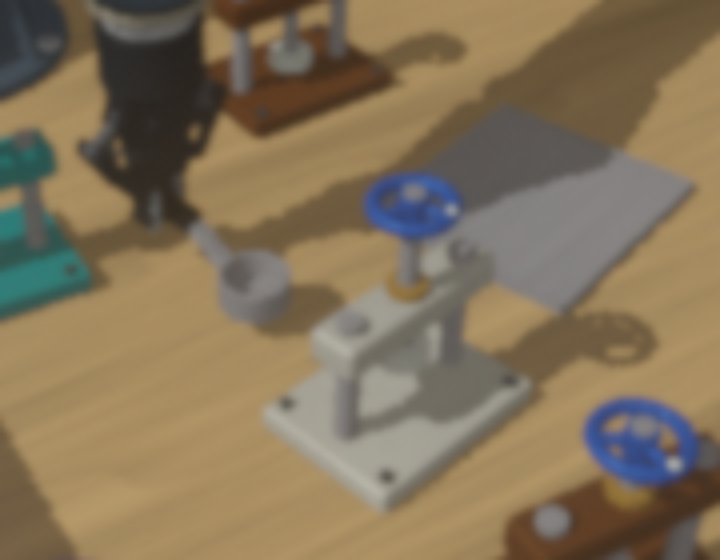

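Run:
```python
from h import *
p,d,T,K=load('top0')
vv,uu=np.mgrid[275:345,110:200]
P=cloud(uu,vv,d,T,K)
g=(P[:,2]>.08);print(P[g].min(0),P[g].max(0))
```

```text
[ 0.21651185 -0.0044761   0.08838851] [0.45685981 0.30647618 1.03727926]
```

Call:
servo_tool(moves=[0,-0.01,0,0,0,0,0.005,0,-0.015,0,0,0,0,0.005,0,-0.01,0,0,0,0,0.005,0,0,0,0,0,0,0.005])

```text
time: 19.4
ee_pos: [0.4023, 0.0112, 0.0798]
orientation: [[0.974, 0.003, -0.226], [0.226, -0.0, 0.974], [0.003, -1.0, -0.001]]
ft_force: [-0.1, 0.1, -3.2]
width: 0.0143
```

Call:
servo_tool(moves=[0.0025,0,0.008,0,0,0,0.005,0.004,0,0.0135,0,0,0,0.005,0.006,0,0.0195,0,0,0,0.005,0.006,0,0.0195,0,0,0,0.005,0.006,0,0.0195,0,0,0,0.005,0.006,0,0.0195,0,0,0,0.005,0.006,0,0.0195,0,0,0,0.005,0.006,0,0.0195,0,0,0,0.005,0.006,0,0.0195,0,0,0,0.005,0.006,0,0.0195,0,0,0,0.005,0.006,0,0.0195,0,0,0,0.005,0.006,0,0.0195,0,0,0,0.005,0.006,0,0.0195,0,0,0,0.005,0.004,0,0.0135,0,0,0,0.005,0.0025,0,0.006,0,0,0,0.005,0,0,0,0,0,0,0.005,0,0,0,0,0,0,0.005])

```text
time: 21.1
ee_pos: [0.4201, 0.2775, 0.0781]
orientation: [[0.974, -0.001, -0.226], [0.226, -0.0, 0.974], [-0.001, -1.0, -0.0]]
ft_force: [-0.4, -0.3, -3.7]
width: 0.0141
```

Run:
```python
from h import *
s=robot.state();print(s['time'],s['ee_pos'],s['width'],s['ft_force'],s['wrist_torque']);print(s['orientation'].round(3))
snap('scene','s12')
a=cv2.imread('pics/s12.png')[110:260,240:420];cv2.imwrite('pics/s12c.png',cv2.resize(a,None,fx=4,fy=4))
p,d,T,K=load('s12')
vv,uu=np.mgrid[110:260,240:420];P=cloud(uu,vv,d,T,K)
g=(np.hypot(P[:,0]-.515,P[:,1]-.300)<.05)&(P[:,2]>.025)&(P[:,2]<.12)
print(g.sum(),P[g].min(0),P[g].max(0),np.percentile(P[g,2],[1,50,99]))
np.save('pics/cup.npy',P[g])
```

```text
21.1 [0.42010892 0.27749549 0.07812803] 0.01408667529132202 [-0.37419874 -0.30973601 -3.73773256] [-0.04155944  0.23862671 -0.01920015]
[[ 0.974 -0.001 -0.226]
 [ 0.226 -0.     0.974]
 [-0.001 -1.    -0.   ]]
287 [0.46604022 0.27142551 0.05508801] [0.54434165 0.32436199 0.09447648] [0.05594769 0.07331356 0.09206994]
```

View pics/s12c.png

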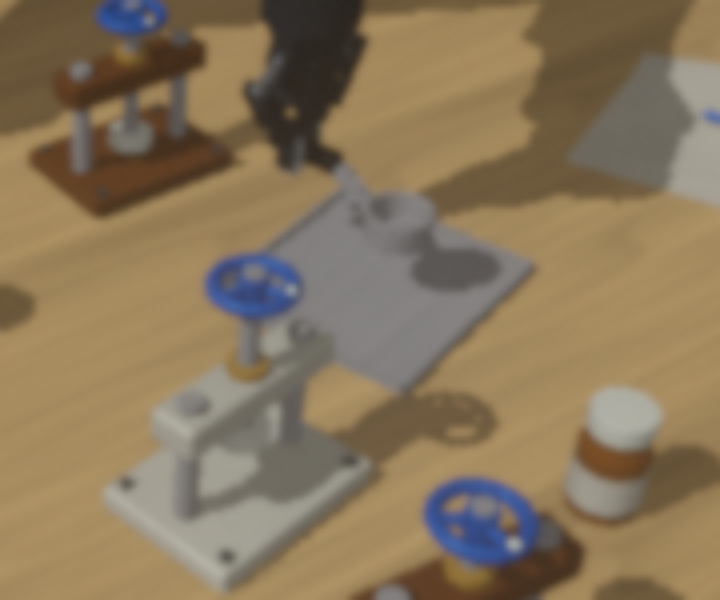

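Call:
servo_tool(moves=[0,0.005,0,0,0,0,0.005,0,0.01,0,0,0,0,0.005,0,0.012,0,0,0,0,0.005,0,0.01,0,0,0,0,0.005,0,0.006,0,0,0,0,0.005,0,0.004,0,0,0,0,0.005,0,0.002,0,0,0,0,0.005,0,0,0,0,0,0,0.005,0,0,0,0,0,0,0.005])

```text
time: 22.05
ee_pos: [0.4205, 0.2781, 0.0296]
orientation: [[0.974, 0.0, -0.226], [0.226, 0.0, 0.974], [0.0, -1.0, 0.0]]
ft_force: [-0.6, 0.4, -3.3]
width: 0.0143
```

Call:
servo_tool(moves=[0,0.001,0,0,0,0,0.005,0,0.001,0,0,0,0,0.005,0,0.001,0,0,0,0,0.005,0,0,0,0,0,0,0.005])

```text
time: 22.45
ee_pos: [0.4204, 0.278, 0.0263]
orientation: [[0.974, 0.0, -0.226], [0.226, -0.0, 0.974], [0.0, -1.0, -0.0]]
ft_force: [0.3, 0.1, -2.8]
width: 0.0144
```

Call:
servo_tool(moves=[0,0.001,0,0,0,0,0.005,0,0,0,0,0,0,0.005])

```text
time: 22.65
ee_pos: [0.4204, 0.2781, 0.0255]
orientation: [[0.974, 0.0, -0.226], [0.226, 0.0, 0.974], [0.0, -1.0, 0.0]]
ft_force: [-1.0, -0.3, -1.2]
width: 0.0142
```

Call:
servo_tool(moves=[0,0.0007,0,0,0,0,0.005,0,0,0,0,0,0,0.005])

```text
time: 22.85
ee_pos: [0.4203, 0.2781, 0.0249]
orientation: [[0.974, 0.0, -0.226], [0.226, 0.0, 0.974], [0.0, -1.0, 0.0]]
ft_force: [-3.2, -1.0, 5.1]
width: 0.0142
```

Call:
servo_tool(moves=[0,0.0007,0,0,0,0,0.005,0,0,0,0,0,0,0.005])

```text
time: 23.05
ee_pos: [0.4203, 0.2781, 0.0244]
orientation: [[0.974, 0.0, -0.226], [0.226, 0.0, 0.974], [0.0, -1.0, 0.0]]
ft_force: [-4.5, -2.1, 9.1]
width: 0.0142
```

Run:
```python
from h import *
s=robot.state();print(s['time'],s['ee_pos'],s['width'],s['ft_force'],s['wrist_torque'])
```

```text
23.05 [0.42030629 0.27806169 0.0244116 ] 0.014217248339153617 [-4.47383427 -2.12465815  9.13600471] [-0.15267002  0.34550127 -0.09616349]
```

Contact: the weight is carried, with about 9 N of upward force. I'll back off slightly, open gently and rise.

Call:
servo_tool(moves=[0,-0.0006,0,0,0,0,0.005,0,0,0,0,0,0,0.02,0,0,0,0,0,0,0.03,0,0,0,0,0,0,0.045,0,0,0,0,0,0,0.06,0,0,0,0,0,0,0.06,0,0,0,0,0,0,0.06,0,0,0,0,0,0,0.06])

```text
time: 23.85
ee_pos: [0.4203, 0.278, 0.0246]
orientation: [[0.974, -0.0, -0.226], [0.226, -0.0, 0.974], [-0.0, -1.0, -0.0]]
ft_force: [-0.7, -0.1, 0.6]
width: 0.0599
```

Call:
servo_tool(moves=[0,-0.01,0,0,0,0,0.06,0,-0.03,0,0,0,0,0.06,0,-0.04,0,0,0,0,0.06,0,-0.04,0,0,0,0,0.06,0,-0.04,0,0,0,0,0.06,0,0,0,0,0,0,0.06,0,0,0,0,0,0,0.06])

```text
time: 24.55
ee_pos: [0.4205, 0.2781, 0.1855]
orientation: [[0.974, 0.002, -0.226], [0.226, 0.001, 0.974], [0.002, -1.0, 0.001]]
ft_force: [0.3, -0.0, 0.2]
width: 0.0602
```

Run:
```python
from h import *
s=robot.state();print(s['time'],s['ee_pos'],s['width'],s['ft_force'])
snap('wrist','w13');snap('scene','s13')
a=cv2.imread('pics/s13.png')[110:260,240:420];cv2.imwrite('pics/s13c.png',cv2.resize(a,None,fx=4,fy=4))
p,d,T,K=load('s13')
vv,uu=np.mgrid[0:384,0:512];P=cloud(uu,vv,d,T,K)
g=(np.hypot(P[:,0]-.515,P[:,1]-.300)<.04)&(P[:,2]>.012)&(P[:,2]<.05)
print('scene cup',g.sum(),P[g].min(0),P[g].max(0))
p,d,T,K=load('w13'); P=cloud(uu,vv,d,T,K)
g=(np.hypot(P[:,0]-.515,P[:,1]-.300)<.04)&(P[:,2]>.024)&(P[:,2]<.036)
R=P[g]; print('rim n',len(R)); 
if len(R): 
  A=np.c_[R[:,:2],np.ones(len(R))]; print('plane',np.linalg.lstsq(A,R[:,2],rcond=None)[0]); print(cv2.minEnclosingCircle(R[:,:2].astype(np.float32)))
hsv=cv2.cvtColor(p,cv2.COLOR_RGB2HSV).reshape(-1,3)
dk=(p.reshape(-1,3).max(-1)<60)&(P[:,2]>.03)&(P[:,2]<.065)&(np.hypot(P[:,0]-.42,P[:,1]-.278)<.05)
if dk.sum()>10:
  R=P[dk];A=np.c_[R[:,:2],np.ones(len(R))]; print('handle',len(R),R.mean(0),np.percentile(R[:,2],[5,50,95]))
```

```text
24.55 [0.42046224 0.27810307 0.18554705] 0.060198821829746826 [ 0.28906065 -0.01466358  0.16668983]
scene cup 202 [0.47564289 0.27151759 0.01202694] [0.54344855 0.32648157 0.03804562]
rim n 579
plane [-0.03018948 -0.008685    0.04783584]
((0.510168731212616, 0.29770326614379883), 0.03293152153491974)
handle 812 [0.423869   0.27835298 0.05251061] [0.05126041 0.05256101 0.05375252]
```

View pics/w13.png

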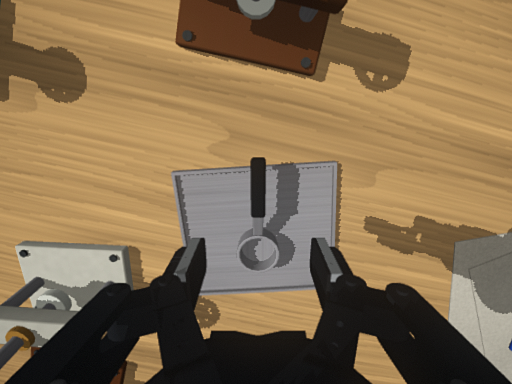

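View pics/s13c.png

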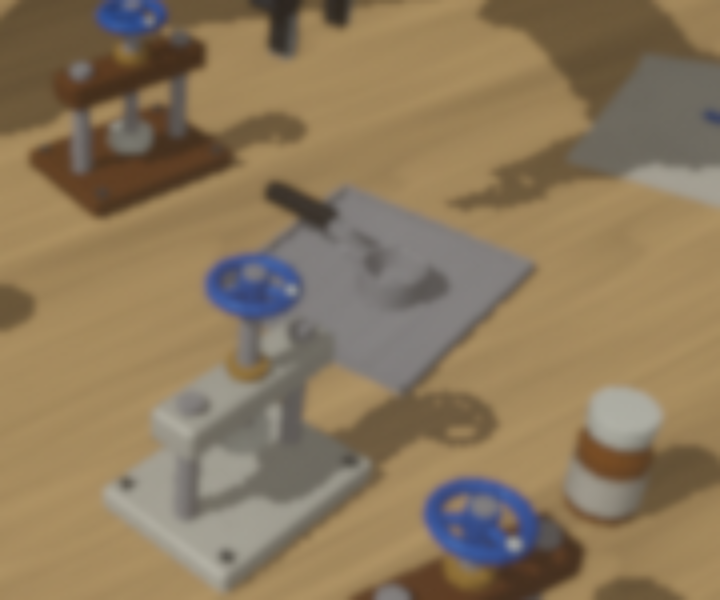

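Run:
```python
from h import *
p,d,T,K=load('s13'); hsv=cv2.cvtColor(p,cv2.COLOR_RGB2HSV)
b=(hsv[...,0]>105)&(hsv[...,0]<130)&(hsv[...,1]>150)&(hsv[...,2]>60)
v,u=np.nonzero(b);P=cloud(u,v,d,T,K);g=np.hypot(P[:,0]-.6265,P[:,1]-.065)<.05
print('wheel z',np.percentile(P[g,2],[5,50,95]))
print(robot.close_job())
```

```text
wheel z [0.17932836 0.18110117 0.18273112]
the job is handed in; nothing more can be done
None
```

I wound the handwheel up to its stop in two holds and set the cup down in the tray. The job is handed in at about 24.6 s on the clock; no verdict was reported.

- **Handwheel:** at the stop the torque rose to 1.3 N m and the wheel began slipping in the jaws. Rim mid-height measured about 177 mm, which is the 6.6 rad position. It was still up when I checked just before hand-in. The cup stayed in the press throughout the winding.
- **Cup:** I gripped it by the black handle, lifted it about 5 mm and drew it level out of the press. I lowered it until contact read about 9 N, then released it.
- **Final position:** the handle top is at 52.5 mm (52 mm expected), so the cup stands flat on the tray floor. Its centre is near (0.517, 0.30), roughly 20 mm from the tray's centre. The arm is raised clear.
- **Bystanders:** the jar looks unmoved in the last scene picture. I made no separate check of the glove box and bin at the end, but the arm kept well away from both.
- **Disagreements:** the wrist and top cameras differed by about 3 mm in y. I used a value between them, which the centred grip confirmed. In the wrist camera's final view, a rough fit to the rim was noisy: its circle came out too large (33 mm radius instead of 27). It showed only about 0.03 rad of tilt.

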